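Shut the tiffin and its two clips

TASK

The packed red tiffin on the bedside top has been left open. With your fingertips push its lid all the way down, then push the two clip latches at its ends fully home against the box, one after the other in either order. Do not pick the tiffin up, tip it or shove it out of its place, leave the tumbler, jar, saucer, toy top and comb around it as they are, and finish with your hand clear.

Things in the scene. Friction and masses are not known exactly. Their poses are not given: they have to be found in the camera images.
- tiffin: red plastic lunch box, loose on the cream top, 0.8 kg in all, 120 mm along its own x, 176 mm along its own y; origin at the centre of its underside, z up. Box 66 mm high, 76 mm with the lid shut. The lid is hinged along the rim of its +x long side; a clip is hinged midway on each end face (+y and -y). Starts within 0.5 rad of yaw 0, hinge side away from the robot
- lid (a joint): angle of the lid in rad: 0 = fully shut and level, 1.57 = upright on its hinge; starts 0.7 to 1.4, leaning over the box. The lid is a flat plate 120 x 176 x 8 mm (long side along the hinge), 70 g. Its stiff hinge leaves it at any angle; it takes about 1 to 2 N at the free edge to push it shut
- lid_edge (a point): middle of the lid's free edge, on its outer (upper when shut) face
- lid_hinge (a point): middle of the lid's hinge line, fixed on the box at x = +60 mm, z = 66 mm of the tiffin frame; the hinge line runs along the tiffin's y. The lid's outer face lies 9 mm from the hinge line
- clip_left (a joint): angle of the clip on the +y end in rad: 0 = upright, home against the box; grows as it leans outwards; starts 0.35 to 0.75. White flap 40 x 46 x 4 mm, its 40 mm along tiffin x, hinged at its lower edge at y = 90, z = 34 mm of the tiffin frame; shut, its outer face is at y = 94 mm and its lip hooks over the lid. Stays where left; about 1 N shuts it
- clip_left_tip (a point): middle of the upper (free) edge of that clip, on its outer face. Pushed level rather than along its arc, a far-leaning clip can jam by friction and the box slides
- clip_right (a joint): the same for the like clip on the -y end; grows as it leans outwards (to -y); starts 0.35 to 0.75
- clip_right_tip (a point): middle of the upper (free) edge of that clip, on its outer face. Pushed level rather than along its arc, a far-leaning clip can jam by friction and the box slides
- tumbler: steel tumbler, bystander, 68 mm across, 95 mm high; origin under its centre
- jar: glass jar of hair bands with steel twist cap, bystander, 68 mm across, 84 mm high; origin under its centre
- saucer: white ceramic saucer, bystander, 130 mm across, 18 mm high; origin under its centre
- top: wooden toy top standing on its crown, nail up, bystander, 57 mm across, 67 mm high; origin under its centre
- comb: wooden comb lying flat, bystander, 150 x 40 x 6 mm; origin under its middle
Mind the look-alikes: they are no part of the job. What is shaped like the tiffin but orange or purple is not meant.

How it is judged:
On the way, in this order (a step that is already met when the one before it is completed fails the run):
1. the lid is fully down (value of joint lid below 0.06 rad), for 0.2 s.
2. both clips are home with the lid still down (value of joint lid below 0.06 rad and value of joint each of clip_left, clip_right below 0.14 rad), for 0.2 s.
At the end, for the whole second after the job is handed in: The lid is within 0.06 rad of shut and each clip within 0.14 rad of home; the tiffin stands flat and at rest within 50 mm of where it began, and the tumbler, jar, saucer, top and comb are each within 40 mm of its start (all of step 2 and height (world z) of tiffin below 0.006 m and angle between tiffin's own z axis and vertical below 0.05 rad and distance of tiffin from where it was at the start of the episode below 0.05 m and linear speed of tiffin below 0.02 m/s and distance of each of tumbler, jar, saucer, top, comb from where it was at the start of the episode below 0.04 m); the robot touches nothing.
It fails at once if a clip is pushed home while the lid is still up (value of joint lid above 0.2 rad and value of joint any of clip_left, clip_right below 0.14 rad).
It fails at once if the tiffin is lifted or tipped (height (world z) of tiffin above 0.015 m or angle between tiffin's own z axis and vertical above 0.15 rad).
It fails at once if the tiffin is shoved more than 50 mm (distance of tiffin from where it was at the start of the episode above 0.05 m).
It fails at once if a bystander is moved more than 40 mm or knocked over (distance of any of tumbler, jar, saucer, top, comb from where it was at the start of the episode above 0.04 m or angle between any of tumbler, jar, saucer, top, comb's own z axis and vertical above 0.5 rad).
It also fails if it takes over 56 s, if anything falls off the work surface, if the arm or the gripper's body presses on something with over 40 N, if the wrist force passes 120 N, or if a joint passes its speed limit or range.

ROBOT

A 7-joint arm with a two-finger parallel gripper is mounted at the origin on the work surface. World frame = base frame: x ahead of the robot, y to its left, z up, the work surface at z = 0. Lengths are in m, angles in rad, forces in N, time in s.
With the tool pointing down it reaches from about 0.425 to 0.925 m from the base axis. Payload 6.8 kg.
Tool frame: the origin (TCP) lies between the finger pads; the fingertips stand r.tips_ahead ahead of it and the grasp point (between the pads) lies 5 mm behind it (r.tips_ahead is the distance from the TCP to the fingertips, in m); z points along the fingers, y is the line along which they close (so a half turn about z gives the same grasp; the last joint's range is limited). The gripper opens to 85 mm and grips with 20 to 120 N. Pads are 22 mm wide; open, the fingers measure 114 mm over their backs; the gripper's body (76 mm by 85 mm) begins 54 mm behind the grasp point. The pads swing forward as they close: fully open they stand 13 mm farther back than shut.
Start: joints at [-1.346, 0.477, 0.022, 1.555, -0.011, 1.109, -0.083], TCP at [0.221, 0.638, 0.222] pointing down, gripper open.
Joint ranges: [-2.96, 2.96], [-0.34, 2.1], [-1.41, 1.46], [0.24, 2.44], [-1.37, 4.51], [0.17, 1.92], [-2.96, 2.96]. Speed limits (rad/s): [2.39, 2.39, 3.14, 3.14, 3.14, 3.14, 3.14].

INTERFACE

Orientations are given as a rotation vector (axis times angle).
In Python, from bench import r gives the robot as it stands.
- The arm moves only by the tool move_arm, never from a script. Its argument "rows" is one flat list of numbers, 4 for each row, row after row: the shift along the tool's x, y, z in cm, then the turn about the tool's z in degrees. In form: [tx, ty, tz, twist, tx, ty, tz, twist, ...]. A call has 1 to 10 rows; each row is the pose to reach, as a shift and turn from the pose commanded when the call began, along the tool's axes at that moment; what a row does not reach only later rows make up. A row lasts 1/8 s, in which the tool goes at most 62.5 mm and 10.7 degrees, less where a joint would pass 70% of its speed; a pose out of reach is approached as far as the arm can. A call with a gripper value outside its range is refused whole. "fingers" is the opening, from 0 (shut) to 1 (fully open), set as the call begins (left out, the last holds). The fingers move at their own pace and stop on an object; "newtons" is the grip in N (left out, the last holds). Time passes only in rows, so rows that repeat a pose let the fingers close. It gives the time, the measured TCP pose, the force, the opening and the grip force at its end, in the units of the state.
- r.get_obs(): the state, without advancing time (a new reading comes with each control period).
- r.grab_frame(name): name is "side" or "top"; returns the picture (384x512x3 uint8, blue, green, red); there is no depth.
- r.camera_params(name): a dict with "fx", "fy", "cx", "cy" (pixels), "world_from_camera" (4x4, takes a point from camera to world coordinates). Camera axes: x right, y down, z forward; pixel columns grow to the right and rows downward; lengths in m; the calibration is good to about 2 mm. A picture is of the moment at which its call begins. camera_params takes no time and is no camera call.
- r.hand_in(): hands the job in; it is judged then, once.
The state is a dict: "clock": time; "joints": joint angles; "qvel": joint speeds; "tau": joint torques, N m; "tcp_pos": TCP position; "orientation": TCP orientation; "contact_force": force on the tool from outside, world axes, zero at the start; "moment": the same for the moment, N m; "grip_width": finger opening in m; "gripper_force": force on a finger pad.
Only numpy, scipy, OpenCV 4.12 (cv2) and the standard library are available. Lean on these libraries where they do the work, as an engineer would, in place of code of your own. Each camera call takes 0.05 s, during which the arm holds its last target. There are 200 camera calls.

## Working session

There is one attempt and no reset: what is moved stays moved. The work goes in short steps, Python scripts to look and compute and a tool call to move; the robot and the scene stay as the last step left them, time stands still between calls to the robot, and variables do not carry over. Pictures are saved under pics/ and viewed, at most 10 in all, crops included, and the job is handed in when it is done.

Besides the shell and the picture viewer there is one more tool, called after ">>>" by a JSON object that holds its "name" and its "arguments". move_arm: Moves the arm, as the interface text tells. Its arguments: {"type":"object","properties":{"rows":{"type":"array"},"fingers":{"type":"number"},"newtons":{"type":"number"}},"required":["rows"]}

```bash
mkdir -p pics; python3 - <<'E'
from bench import r
import cv2
for n in("side","top"):
    cv2.imwrite(f"pics/{n}0.png",r.grab_frame(n)); p=r.camera_params(n); print(n,p)
print(r.get_obs(), r.tips_ahead)
E
```

```text
side {'fx': 394.739608898452, 'fy': 394.739608898452, 'cx': 256.1779632510947, 'cy': 190.31225906715005, 'world_from_camera': array([[-0.9940293 , -0.09086602,  0.06040796,  0.43881619],
       [-0.10757353,  0.72342588, -0.6819699 ,  0.76858629],
       [ 0.01826721, -0.68439635, -0.72888129,  0.86413385],
       [ 0.        ,  0.        ,  0.        ,  1.        ]])}
top {'fx': 425.1225781457093, 'fy': 425.1225781457093, 'cx': 254.2947594595538, 'cy': 188.33206339773685, 'world_from_camera': array([[ 1.33682586e-02, -9.72182594e-01,  2.33842455e-01,
         2.39139446e-01],
       [-9.99909958e-01, -1.32709213e-02,  1.98978523e-03,
         4.90446211e-02],
       [ 1.16887023e-03, -2.33847999e-01, -9.72272466e-01,
         1.19422187e+00],
       [ 0.00000000e+00,  0.00000000e+00,  0.00000000e+00,
         1.00000000e+00]])}
{'clock': 0.1, 'joints': array([-1.34611525,  0.47772322,  0.02234837,  1.55630785, -0.0115213 ,
        1.10926903, -0.08312406]), 'qvel': array([ 0.00031592, -0.0010436 ,  0.00143831, -0.00184771,  0.00061465,
       -0.0004299 , -0.00131489]), 'tau': array([ 4.80699353e-03, -5.97764325e+01,  1.61404487e+00, -2.81957388e+01,
        1.29383354e-02,  5.06221506e-03, -3.42477483e-05]), 'tcp_pos': array([0.22034135, 0.63747741, 0.22103805]), 'orientation': array([-5.20323255e-01, -3.09803596e+00,  2.46738287e-03]), 'contact_force': array([ 0.13141481, -0.23500805, -0.5044457 ]), 'moment': array([-0.01445672,  0.03000799, -0.0045286 ]), 'gripper_force': 0.0, 'grip_width': 0.08551932462001949} 0.014
```

View pics/side0.png

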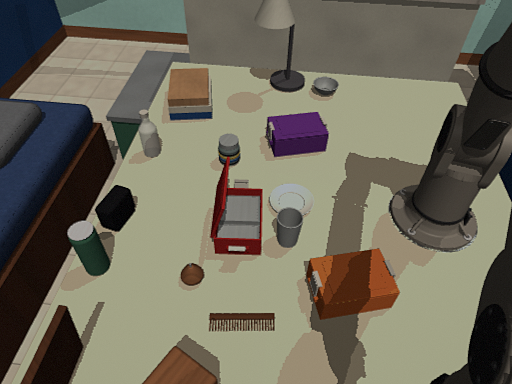

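View pics/top0.png

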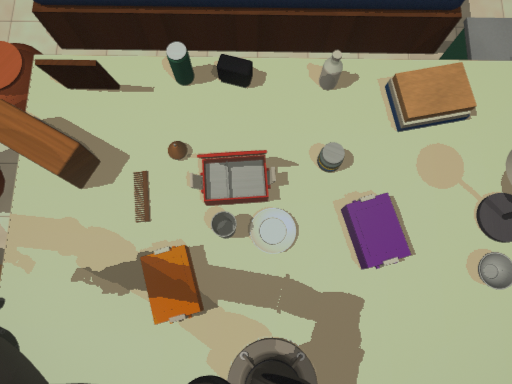

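The red tiffin, with its lid open, is at top (235,180) and side (240,220). The look-alikes are orange at top (172,285) and purple at top (376,230), both closed. Only the red open box fits. The tumbler is at (223,225), the saucer (273,230), the jar (331,157), the top (178,150) and the comb (142,196). I'll confirm with one enlarged crop.

```bash
python3 - <<'E'
import cv2,numpy as np
a=cv2.imread("pics/top0.png")[135:255,160:310]; b=cv2.imread("pics/side0.png")[150:270,190:310]
a=cv2.resize(a,None,fx=5,fy=5,interpolation=cv2.INTER_CUBIC);b=cv2.resize(b,None,fx=5,fy=5,interpolation=cv2.INTER_CUBIC)
cv2.imwrite("pics/a1.png",a);cv2.imwrite("pics/b1.png",b)
E
```

```text
(no output)
```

View pics/a1.png

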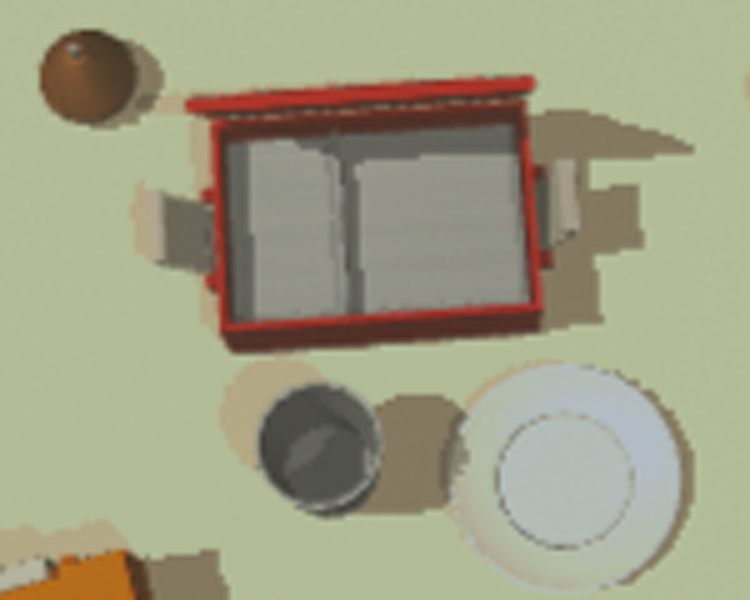

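View pics/b1.png

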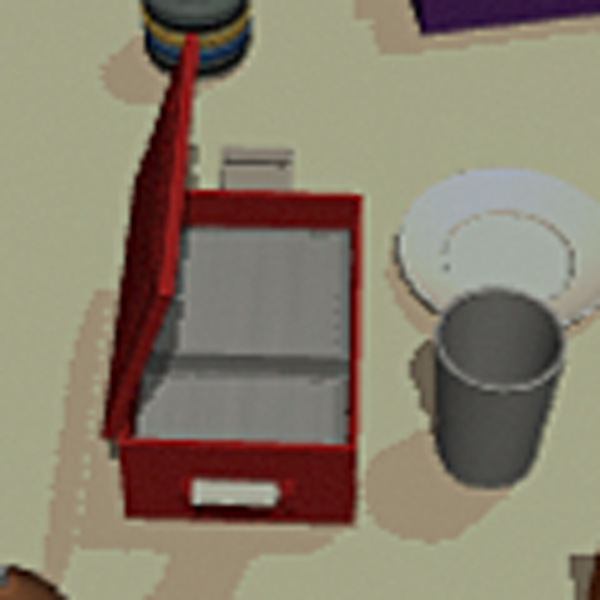

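The crops confirm it: red box, lid nearly upright, both clips leaning out. The tumbler is in front at about crop (320,450). Next I'll fit the pose and joint angles.

```bash
cat > fit.py <<'E'
from bench import r
import numpy as np
from scipy.optimize import least_squares
C={n:r.camera_params(n) for n in("side","top")}
def proj(n,P):
    c=C[n];T=np.linalg.inv(c["world_from_camera"]);q=T[:3,:3]@P+T[:3,3]
    return np.array([c["fx"]*q[0]/q[2]+c["cx"],c["fy"]*q[1]/q[2]+c["cy"]])
def ray(n,u,v,z):
    c=C[n];M=c["world_from_camera"];d=M[:3,:3]@[(u-c["cx"])/c["fx"],(v-c["cy"])/c["fy"],1];return M[:3,3]+d*(z-M[2,3])/d[2]
def lid(p,y,h=9,d=120):
    t=p[3];return np.array([60-d*np.cos(t)+h*np.sin(t),y,66+d*np.sin(t)+h*np.cos(t)])/1e3
def clip(p,s,x,h=4):
    t=p[4] if s>0 else p[5];return np.array([x,s*(90+h*np.cos(t)+46*np.sin(t)),34+46*np.cos(t)-h*np.sin(t)])/1e3
def W(p,q):
    c,s=np.cos(p[2]),np.sin(p[2]);return np.array([p[0]+c*q[0]-s*q[1],p[1]+s*q[0]+c*q[1],q[2]])
K=lambda x,y,z:(lambda p:np.array([x,y,z])/1e3)
E
cat > f1.py <<'E'
from fit import *
L=lambda y:(lambda p:lid(p,y)); CL=lambda s,x:(lambda p:clip(p,s,x))
A=lambda u,v:("top",(u+.5)/5-.5+160,(v+.5)/5-.5+135)
B=lambda u,v:("side",(u+.5)/5-.5+190,(v+.5)/5-.5+150)
obs=[(K(-60,88,66),A(221,331)),(K(-60,-88,66),A(543,309)),(K(60,88,66),A(211,122)),
(L(88),A(187,98)),(L(-88),A(533,76)),(CL(1,20),A(148,189)),(CL(1,-20),A(151,262)),(CL(-1,20),A(577,160)),(CL(-1,-20),A(576,238)),
(K(-60,88,66),B(357,440)),(K(60,88,66),B(122,442)),(K(-60,-88,66),B(361,196)),(K(-60,88,0),B(355,523)),(K(60,88,0),B(127,517)),
(L(88),B(160,292)),(L(-88),B(187,36))]
f=lambda p:np.concatenate([proj(n,W(p,k(p)))-[u,v] for k,(n,u,v) in obs])
s=least_squares(f,[.65,.1,0,1.2,.5,.5],loss="soft_l1")
p=s.x;np.save("p.npy",p);print(p.round(4));print(f(p).reshape(-1,2).round(1).tolist())
for n,q in(("edge",lid(p,0)),("cl",clip(p,1,0)),("cr",clip(p,-1,0)),("hinge",np.array([.06,0,.066])),("clshut",np.array([0,.094,.08]))):print(n,W(p,q).round(4))
for n,u,v,z in(("tumbler",223.5,222,.095),("top",175,146,.06),("jar",332,152,.084),("saucer",273.5,230,.015),("comb",142,196,.005)):print(n,ray("top",u,v,z).round(3))
E
python3 f1.py
```

```text
[0.541  0.1052 0.0821 1.2769 0.7401 0.362 ]
[[-0.1, -0.0], [0.2, 0.0], [0.1, -0.5], [-0.2, 0.1], [0.9, -0.1], [0.3, 0.9], [0.2, 0.4], [-0.7, 0.1], [0.7, -1.4], [0.4, 2.3], [-0.9, 0.3], [0.6, -0.3], [0.1, 0.7], [-0.4, 0.4], [-0.2, -0.2], [0.3, -0.9]]
edge [0.5747 0.108  0.1835]
cl [0.5308 0.2288 0.0653]
cr [ 0.55   -0.0044  0.0756]
hinge [0.6008 0.1102 0.066 ]
clshut [0.5333 0.1989 0.08  ]
tumbler [0.412 0.13  0.095]
top [0.631 0.276 0.06 ]
jar [ 0.612 -0.16   0.084]
saucer [ 0.404 -0.004  0.015]
comb [0.498 0.373 0.005]
```

>>> {"name": "move_arm", "arguments": {"rows": [0,0,-3,0,-56.8,-35.8,-3,-23.8,-56.8,-35.8,-3,-23.8,-56.8,-35.8,-3,-23.8,-56.8,-35.8,-3,-23.8,-56.8,-35.8,-3,-23.8,-56.8,-35.8,-3,-23.8,-56.8,-35.8,-3,-23.8,-56.8,-35.8,-3,-23.8,-56.8,-35.8,-3,-23.8], "fingers": 0}}

```text
clock: 1.35
tcp_pos: [0.5731, 0.1973, 0.2517]
orientation: [0.13, -3.139, -0.0]
contact_force: [0.6, 0.6, 0.3]
grip_width: 0.0002
gripper_force: 0.0
```

```bash
cat > go.py <<'E'
from fit import *
from scipy.spatial.transform import Rotation as R
p=np.load("p.npy");o=r.get_obs();M=R.from_rotvec(o["orientation"]).as_matrix()
def show(t):  # tiffin-frame tip targets, mm
    tx=np.arctan2(-M[1,0],-M[0,0])-p[2]
    print("clock",o["clock"],"tcp",o["tcp_pos"].round(4),"F",o["contact_force"].round(1),"tips",r.tips_ahead,"twist needed",np.degrees(tx).round(1))
    for a in t:
        print(np.round(a),(M.T@(W(p,np.array(a)/1e3)-M[:,2]*r.tips_ahead-o["tcp_pos"])*100).round(1).tolist())
E
python3 - <<'E'
from go import *
t=[(95,0,200),(95,0,165)]
for th in np.linspace(1.4,-.03,10):
    d=95;t.append((60-d*np.cos(th)+9*np.sin(th)+11*np.sin(max(th,0))**.5,0,66+d*np.sin(th)+9*np.cos(th)))
show(t)
E
```

```text
clock 1.35 tcp [0.5731 0.1973 0.2517] F [0.6 0.6 0.3] tips 0.014 twist needed 0.0
[ 95   0 200] [-5.5, -8.9, 3.8]
[ 95   0 165] [-5.5, -8.9, 7.3]
[ 64.   0. 161.] [-2.4, -8.9, 7.7]
[ 48.   0. 159.] [-0.9, -8.9, 7.9]
[ 34.   0. 154.] [0.6, -8.9, 8.4]
[ 20.   0. 147.] [2.0, -8.9, 9.1]
[  7.   0. 138.] [3.3, -8.9, 9.9]
[ -5.   0. 127.] [4.4, -8.9, 11.0]
[-15.   0. 115.] [5.4, -8.9, 12.3]
[-23.   0. 102.] [6.2, -8.9, 13.6]
[-29.   0.  87.] [6.9, -8.9, 15.1]
[-35.   0.  72.] [7.5, -8.9, 16.6]
```

>>> {"name": "move_arm", "arguments": {"rows": [-6,-8.9,0,0,-6,-8.9,0,0,-6,-8.9,0,0,-6,-8.9,4,0,-6,-8.9,7.3,0,-6,-8.9,7.3,0]}}

```text
clock: 2.1
tcp_pos: [0.6366, 0.1161, 0.1759]
orientation: [0.132, -3.132, 0.001]
contact_force: [0.5, -0.6, 1.0]
grip_width: 0.0002
gripper_force: 0.0
```

```bash
python3 - <<'E'
from go import *
t=[(95,0,165)]
for th in np.linspace(1.4,-.03,10):
    d=95;t.append((60-d*np.cos(th)+9*np.sin(th)+11*np.sin(max(th,0))**.5,0,66+d*np.sin(th)+9*np.cos(th)))
show(t)
E
```

```text
clock 2.1 tcp [0.6366 0.1161 0.1759] F [ 0.5 -0.6  1. ] tips 0.014 twist needed 0.1
[ 95   0 165] [0.1, -0.3, -0.3]
[ 64.   0. 161.] [3.2, -0.3, 0.1]
[ 48.   0. 159.] [4.8, -0.3, 0.3]
[ 34.   0. 154.] [6.2, -0.3, 0.8]
[ 20.   0. 147.] [7.6, -0.3, 1.5]
[  7.   0. 138.] [8.9, -0.3, 2.4]
[ -5.   0. 127.] [10.1, -0.3, 3.5]
[-15.   0. 115.] [11.0, -0.3, 4.8]
[-23.   0. 102.] [11.8, -0.3, 6.1]
[-29.   0.  87.] [12.5, -0.3, 7.6]
[-35.   0.  72.] [13.1, -0.3, 9.1]
```

>>> {"name": "move_arm", "arguments": {"rows": [1.6,0,0,0,3.2,0,0.1,0,4,0,0.2,0,4.8,0,0.3,0,5.5,0,0.5,0,6.2,0,0.8,0,6.9,0,1.1,0,7.6,0,1.5,0,8.3,0,1.9,0,8.9,0,2.4,0]}}

```text
clock: 3.35
tcp_pos: [0.5502, 0.1079, 0.1545]
orientation: [0.13, -3.139, 0.0]
contact_force: [1.1, -0.3, 1.0]
grip_width: -0.0003
gripper_force: 0.3
```

>>> {"name": "move_arm", "arguments": {"rows": [0.6,0,0.5,0,1.2,0,1.1,0,1.7,0,1.7,0,2.1,0,2.4,0,2.5,0,3,0,2.9,0,3.7,0,3.2,0,4.4,0,3.6,0,5.2,0,3.9,0,5.9,0,4,0,6.2,0]}}

```text
clock: 4.6
tcp_pos: [0.5104, 0.1046, 0.0923]
orientation: [0.13, -3.138, 0.0]
contact_force: [0.3, -0.5, 1.8]
grip_width: -0.0004
gripper_force: 0.3
```

```bash
python3 - <<'E'
from go import *
import cv2
show([(-35,0,76),(-35,0,74)])
a=r.grab_frame("top")[135:255,160:310]; b=r.grab_frame("side")[150:270,190:310]
z=lambda i:cv2.resize(i,None,fx=3,fy=3,interpolation=cv2.INTER_CUBIC)
cv2.imwrite("pics/c.png",np.hstack([z(a)[:,:430],z(b)]))
E
```

```text
clock 4.6 tcp [0.5104 0.1046 0.0923] F [ 0.3 -0.5  1.8] tips 0.014 twist needed 0.0
[-35   0  76] [0.4, -0.2, 0.2]
[-35   0  74] [0.4, -0.2, 0.4]
```

View pics/c.png

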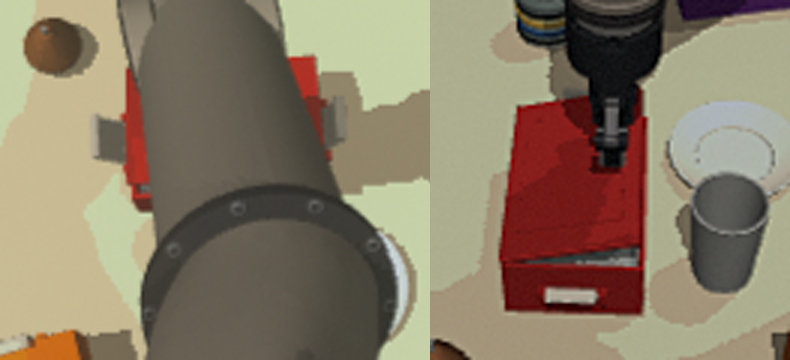

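The picture shows the lid following the fingertip and nearly shut, with a small gap left at the front rim and the box in place. I'll press on in small steps.

>>> {"name": "move_arm", "arguments": {"rows": [0.2,0,0.1,0,0.2,0,0.2,0,0.2,0,0.3,0,0.2,0,0.4,0,0.2,0,0.5,0,0.2,0,0.5,0]}}

```text
clock: 5.45
tcp_pos: [0.5089, 0.1045, 0.0878]
orientation: [0.13, -3.139, 0.0]
contact_force: [0.1, -0.3, 0.1]
grip_width: -0.0
gripper_force: 0.0
```

>>> {"name": "move_arm", "arguments": {"rows": [0,0,0.1,0,0,0,0.2,0,0,0,0.3,0,0,0,0.3,0]}}

```text
clock: 5.95
tcp_pos: [0.5088, 0.1045, 0.0848]
orientation: [0.13, -3.139, 0.0]
contact_force: [-0.3, -0.2, 0.5]
grip_width: -0.0003
gripper_force: 0.0
```

>>> {"name": "move_arm", "arguments": {"rows": [0,0,0.1,0,0,0,0.2,0,0,0,0.3,0,0,0,0.4,0,0,0,0.4,0]}}

```text
clock: 6.58
tcp_pos: [0.5088, 0.1045, 0.0808]
orientation: [0.13, -3.139, 0.0]
contact_force: [0.1, -0.4, -0.2]
grip_width: 0.0002
gripper_force: 0.0
```

```bash
python3 - <<'E'
from go import *
import cv2
show([(-35,0,76),(-35,0,74)])
b=r.grab_frame("side")[150:270,190:310]
z=lambda i:cv2.resize(i,None,fx=5,fy=5,interpolation=cv2.INTER_CUBIC)
cv2.imwrite("pics/d.png",z(b))
E
```

```text
clock 6.575 tcp [0.5088 0.1045 0.0808] F [ 0.1 -0.4 -0.2] tips 0.014 twist needed 0.0
[-35   0  76] [0.3, -0.2, -0.9]
[-35   0  74] [0.3, -0.2, -0.7]
```

View pics/d.png

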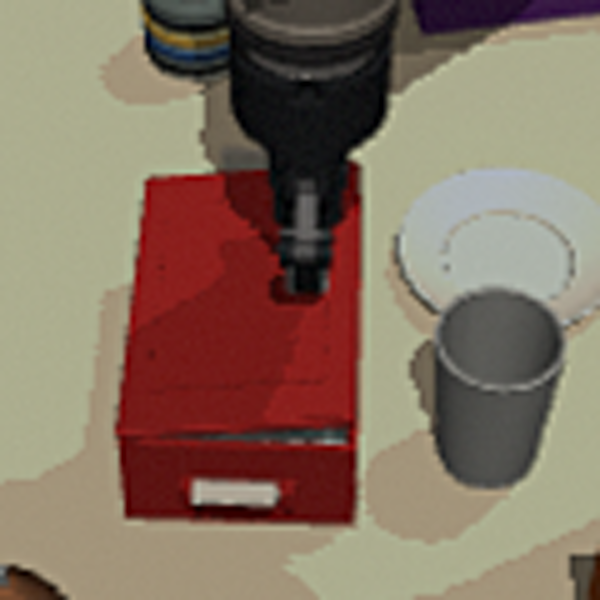

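The lid still shows a thin gap, at crop (180–345,437), so the fingertips sit higher than I assumed. I'll keep pressing.

>>> {"name": "move_arm", "arguments": {"rows": [0,0,0.1,0,0,0,0.2,0,0,0,0.3,0,0,0,0.4,0,0,0,0.5,0,0,0,0.5,0]}}

```text
clock: 7.38
tcp_pos: [0.5089, 0.1045, 0.0758]
orientation: [0.13, -3.139, 0.0]
contact_force: [0.1, 0.2, 0.2]
grip_width: 0.0001
gripper_force: 0.0
```

>>> {"name": "move_arm", "arguments": {"rows": [0,0,0.1,0,0,0,0.2,0,0,0,0.3,0,0,0,0.3,0]}}

```text
clock: 7.88
tcp_pos: [0.5088, 0.1045, 0.0728]
orientation: [0.13, -3.139, 0.0]
contact_force: [-0.6, -0.8, 0.4]
grip_width: -0.0003
gripper_force: 0.0
```

```bash
python3 - <<'E'
from go import *
import cv2
I=r.grab_frame("side")
q=o["tcp_pos"]
for k in(0,.014):
    print(k,((proj("side",q+M[:,2]*k)-[215,150]+.5)*8-.5).round())
for k in (74,75,76):print(k,[((proj("side",W(p,np.array([x,y,k])/1e3))-[215,150]+.5)*8-.5).round().tolist() for x,y in((-60,88),(-60,-88))])
cv2.imwrite("pics/e.png",cv2.resize(I[175:245,210:290],None,fx=8,fy=8,interpolation=cv2.INTER_CUBIC))
for k in(0,.014):
    print(k,((proj("side",q+M[:,2]*k)-[210,175]+.5)*8-.5).round())
for k in (66,75,76):print(k,[((proj("side",W(p,np.array([x,y,k])/1e3))-[210,175]+.5)*8-.5).round().tolist() for x,y in((-60,88),(60,88),(-60,-88))])
E
```

```text
0 [294. 493.]
0.014 [294. 521.]
74 [[375.0, 707.0], [384.0, 295.0]]
75 [[375.0, 705.0], [384.0, 293.0]]
76 [[375.0, 703.0], [384.0, 291.0]]
0 [334. 293.]
0.014 [334. 321.]
66 [[415.0, 523.0], [28.0, 510.0], [423.0, 111.0]]
75 [[415.0, 505.0], [26.0, 493.0], [424.0, 93.0]]
76 [[415.0, 503.0], [26.0, 491.0], [424.0, 91.0]]
```

View pics/e.png

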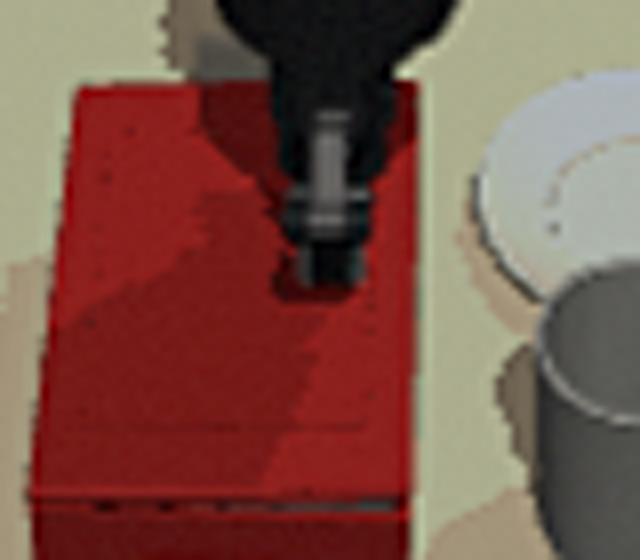

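The lid is down to a hairline gap at about (400,507) in this crop. The tip shows at TCP level, so I'll use a tip offset near 0 and press until the force rises.

>>> {"name": "move_arm", "arguments": {"rows": [0,0,0.1,0,0,0,0.2,0,0,0,0.3,0,0,0,0.4,0,0,0,0.4,0]}}

```text
clock: 8.55
tcp_pos: [0.5089, 0.1045, 0.0688]
orientation: [0.13, -3.139, 0.0]
contact_force: [-0.7, 0.2, 0.6]
grip_width: 0.0001
gripper_force: 0.0
```

>>> {"name": "move_arm", "arguments": {"rows": [0,0,0.1,0,0,0,0.2,0,0,0,0.3,0,0,0,0.4,0,0,0,0.4,0]}}

```text
clock: 9.18
tcp_pos: [0.5088, 0.1045, 0.0656]
orientation: [0.129, -3.139, -0.0]
contact_force: [-3.9, -0.2, 10.0]
grip_width: -0.0003
gripper_force: 4.6
```

>>> {"name": "move_arm", "arguments": {"rows": [0,0,-1.5,0,0,0,-5,0,0,0,-8,0,0,0,-8,0]}}

```text
clock: 9.68
tcp_pos: [0.5109, 0.105, 0.1478]
orientation: [-0.129, 3.133, 0.003]
contact_force: [-0.1, 0.5, -0.5]
grip_width: -0.0001
gripper_force: 0.0
```

```bash
sed -i 's/-M\[:,2\]\*r.tips_ahead//' go.py; python3 - <<'E'
from go import *
show([(0,155,110),(0,155,42)])
E
```

```text
clock 9.675 tcp [0.5109 0.105  0.1478] F [-0.1  0.5 -0.5] tips 0.014 twist needed 0.0
[  0 155 110] [-3.0, 15.3, 3.8]
[  0 155  42] [-2.9, 15.3, 10.6]
```

>>> {"name": "move_arm", "arguments": {"rows": [-3,15.3,0,0,-3,15.3,0,0,-3,15.3,0,0,-3,15.3,0,0,-3,15.3,3.8,0,-3,15.3,7.5,0,-3,15.3,10.5,0,-3,15.3,10.5,0]}}

```text
clock: 10.68
tcp_pos: [0.5243, 0.2567, 0.0376]
orientation: [0.127, -3.134, 0.006]
contact_force: [-0.1, -0.3, 1.0]
grip_width: 0.0
gripper_force: 0.0
```

```bash
python3 - <<'E'
from go import *
import cv2
show([(0,t[1],t[2]) for t in [(0,90+4*np.cos(a)+46*np.sin(a)+14.5,34+46*np.cos(a)-4*np.sin(a)-21) for a in np.linspace(.74,0,8)]])
I=r.grab_frame("side");J=r.grab_frame("top")
z=lambda i:cv2.resize(i,None,fx=4,fy=4,interpolation=cv2.INTER_CUBIC)
cv2.imwrite("pics/g.png",np.hstack([z(I[175:275,210:310]),z(J[135:235,180:280])]))
E
```

```text
clock 10.675 tcp [0.5243 0.2567 0.0376] F [-0.1 -0.3  1. ] tips 0.014 twist needed -0.1
[  0. 138.  44.] [-0.4, -1.4, -0.7]
[  0. 135.  48.] [-0.4, -1.7, -1.0]
[  0. 131.  51.] [-0.4, -2.1, -1.3]
[  0. 127.  53.] [-0.4, -2.5, -1.6]
[  0. 123.  55.] [-0.4, -3.0, -1.8]
[  0. 118.  57.] [-0.4, -3.4, -1.9]
[  0. 113.  58.] [-0.4, -3.9, -2.1]
[  0. 108.  59.] [-0.4, -4.4, -2.1]
```

View pics/g.png

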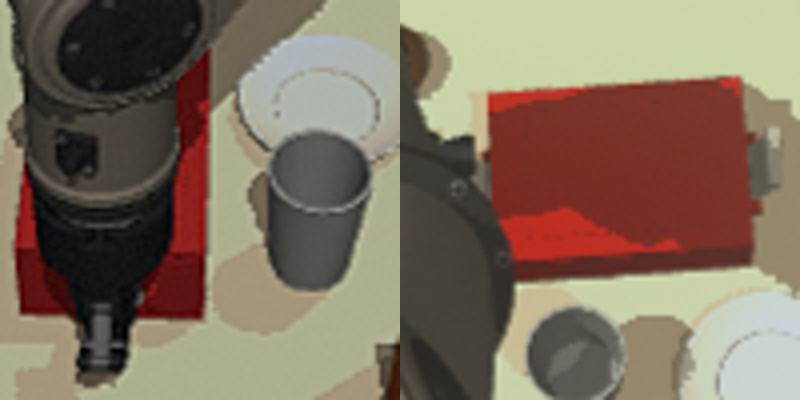

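The lid is shut and the box is where it was. The fingers are down outside the left clip, at crop (100,360). I'll push inwards and up along the arc.

>>> {"name": "move_arm", "arguments": {"rows": [-0.4,-1,-0.5,0,-0.4,-1.4,-0.7,0,-0.4,-1.7,-1,0,-0.4,-2.1,-1.3,0,-0.4,-2.5,-1.6,0,-0.4,-3,-1.8,0,-0.4,-3.4,-1.9,0,-0.4,-3.8,-2,0,-0.4,-3.8,-2,0]}}

```text
clock: 11.9
tcp_pos: [0.5336, 0.223, 0.0609]
orientation: [-0.13, 3.138, 0.003]
contact_force: [-1.8, 2.5, 7.7]
grip_width: 0.0002
gripper_force: 4.6
```

>>> {"name": "move_arm", "arguments": {"rows": [0,0,-3,0,0,0,-8,0,0,8,-12,0,0,16,-12,0,0,16,-12,0,0,16,-12,0]}}

```text
clock: 12.65
tcp_pos: [0.5182, 0.3858, 0.1797]
orientation: [0.14, -3.138, -0.003]
contact_force: [-0.2, -0.6, 0.1]
grip_width: 0.0001
gripper_force: 0.0
```

```bash
python3 - <<'E'
from go import *
import cv2
show([(0,155,30)])
I=r.grab_frame("side");J=r.grab_frame("top")
z=lambda i:cv2.resize(i,None,fx=4,fy=4,interpolation=cv2.INTER_CUBIC)
cv2.imwrite("pics/h.png",np.hstack([z(I[175:275,210:310]),z(J[135:235,185:285])]))
E
```

```text
clock 12.65 tcp [0.5182 0.3858 0.1797] F [-0.2 -0.6  0.1] tips 0.014 twist needed 0.4
[  0 155  30] [0.1, -12.7, 14.9]
```

View pics/h.png

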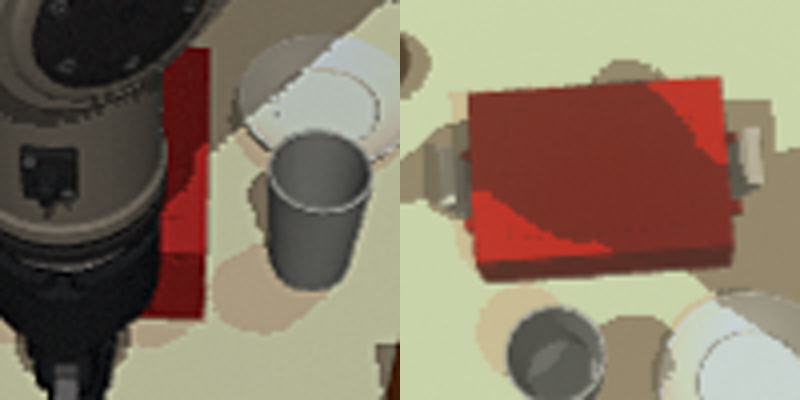

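Box in place and the left clip is partly shut: its outer edge moved from top column 189.6 to about 195. The finger then rode onto its top edge. I'll redo the push about 20 mm lower.

>>> {"name": "move_arm", "arguments": {"rows": [0.1,-12.7,0,0,0.1,-12.7,0,0,0.1,-12.7,5,0,0.1,-12.7,10,0,0.1,-12.7,15,0,0.1,-12.7,15,0]}}

```text
clock: 13.5
tcp_pos: [0.5268, 0.2508, 0.0266]
orientation: [0.125, -3.132, 0.008]
contact_force: [0.0, -1.2, 1.0]
grip_width: 0.0002
gripper_force: 0.0
```

>>> {"name": "move_arm", "arguments": {"rows": [0,-1.5,0,0,0,-2,-0.1,0,0,-2.4,-0.2,0,0,-2.7,-0.4,0,0,-3,-0.5,0,0,-3.3,-0.6,0,0,-3.6,-0.7,0,0,-3.6,-0.7,0]}}

```text
clock: 14.5
tcp_pos: [0.5325, 0.2184, 0.0368]
orientation: [0.129, -3.139, 0.0]
contact_force: [-0.2, -0.4, 0.6]
grip_width: -0.0001
gripper_force: 0.0
```

```bash
python3 - <<'E'
from go import *
show([(0,108,40)])
E
```

```text
clock 14.5 tcp [0.5325 0.2184 0.0368] F [-0.2 -0.4  0.6] tips 0.014 twist needed 0.0
[  0 108  40] [0.1, -0.6, -0.3]
```

Center is at local y 114 with no strong force. I'll continue until a force appears.

>>> {"name": "move_arm", "arguments": {"rows": [0,-0.2,0,0,0,-0.4,-0.1,0,0,-0.6,-0.2,0,0,-0.6,-0.2,0]}}

```text
clock: 15.0
tcp_pos: [0.5329, 0.2133, 0.0389]
orientation: [0.13, -3.139, -0.001]
contact_force: [-0.5, 2.0, -0.2]
grip_width: 0.0003
gripper_force: 1.1
```

>>> {"name": "move_arm", "arguments": {"rows": [0,-0.1,0,0,0,-0.2,0,0,0,-0.2,0,0]}}

```text
clock: 15.38
tcp_pos: [0.5332, 0.2109, 0.0389]
orientation: [-0.13, 3.139, 0.0]
contact_force: [-0.5, 3.0, -1.2]
grip_width: -0.0001
gripper_force: 1.5
```

>>> {"name": "move_arm", "arguments": {"rows": [0,1.5,0,0,0,4,0,0,0,4,-5,0,0,4,-10,0,0,-2,-10,0,0,-8,-10,0,0,-14,-10,0,0,-20,-10,0,0,-25.3,-10,0,0,-25.3,-10,0]}}

```text
clock: 16.62
tcp_pos: [0.5539, -0.047, 0.1392]
orientation: [-0.116, 3.139, -0.004]
contact_force: [0.5, 0.2, -0.2]
grip_width: 0.0001
gripper_force: 0.0
```

```bash
python3 - <<'E'
from go import *
import cv2
show([(0,-145,30)])
I=r.grab_frame("side");J=r.grab_frame("top")
z=lambda i:cv2.resize(i,None,fx=4,fy=4,interpolation=cv2.INTER_CUBIC)
cv2.imwrite("pics/i.png",np.hstack([z(I[175:275,210:310]),z(J[135:235,185:285])]))
E
```

```text
clock 16.625 tcp [ 0.5539 -0.047   0.1392] F [ 0.5  0.2 -0.2] tips 0.014 twist needed -0.5
[   0 -145   30] [0.0, 0.8, 10.9]
```

View pics/i.png

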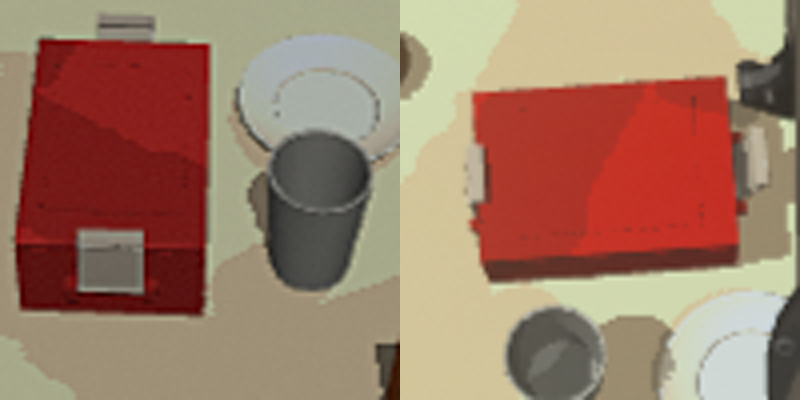

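Left clip is home, its lip over the lid at crop (110,240), and the box moved only about 1 px. Next the right clip.

>>> {"name": "move_arm", "arguments": {"rows": [0,0.5,0,0,0,0.5,4,0,0,0.5,8,0,0,0.5,10.9,0,0,0.5,10.9,0]}}

```text
clock: 17.35
tcp_pos: [0.5518, -0.0342, 0.028]
orientation: [0.134, -3.134, -0.001]
contact_force: [0.8, 0.7, -0.0]
grip_width: -0.0002
gripper_force: 0.0
```

>>> {"name": "move_arm", "arguments": {"rows": [0,0.8,0,0,0,1.3,-0.1,0,0,1.7,-0.3,0,0,2,-0.4,0,0,2.3,-0.5,0,0,2.6,-0.6,0,0,2.9,-0.7,0,0,2.9,-0.7,0]}}

```text
clock: 18.35
tcp_pos: [0.5511, -0.007, 0.0368]
orientation: [0.13, -3.139, -0.0]
contact_force: [-0.4, 1.0, -0.5]
grip_width: -0.0002
gripper_force: 0.0
```

```bash
python3 - <<'E'
from go import *
show([(0,-112,40),(0,-106,40)])
E
```

```text
clock 18.35 tcp [ 0.5511 -0.007   0.0368] F [-0.4  1.  -0.5] tips 0.014 twist needed 0.0
[   0 -112   40] [0.1, 0.1, -0.3]
[   0 -106   40] [0.1, 0.7, -0.3]
```

>>> {"name": "move_arm", "arguments": {"rows": [0,0.2,0,0,0,0.4,-0.1,0,0,0.5,-0.2,0,0,0.5,-0.2,0]}}

```text
clock: 18.85
tcp_pos: [0.5507, -0.0029, 0.0388]
orientation: [0.129, -3.139, 0.001]
contact_force: [0.6, -3.8, -2.4]
grip_width: -0.0002
gripper_force: 1.4
```

>>> {"name": "move_arm", "arguments": {"rows": [0,0.1,0,0,0,0.2,0,0,0,0.2,0,0]}}

```text
clock: 19.23
tcp_pos: [0.5506, -0.0003, 0.0388]
orientation: [0.13, -3.139, -0.0]
contact_force: [0.5, -3.2, -1.1]
grip_width: -0.0003
gripper_force: 1.2
```

>>> {"name": "move_arm", "arguments": {"rows": [0,-1.5,0,0,0,-4,0,0,0,-4,-6,0,0,-4,-12,0,0,-10,-14,0,0,-16,-14,0,0,-20,-14,0,0,-20,-14,0,0,-20,-14,0]}}

```text
clock: 20.35
tcp_pos: [0.5671, -0.1992, 0.1788]
orientation: [0.13, -3.139, -0.002]
contact_force: [-0.0, 0.7, 0.3]
grip_width: 0.0006
gripper_force: 0.0
```

```bash
cat > chk.py <<'E'
from go import *
import cv2
J=r.grab_frame("top");I=r.grab_frame("side")
cv2.imwrite("pics/j.png",J)
A=cv2.imread("pics/top0.png")
hsv=cv2.cvtColor(J,cv2.COLOR_BGR2HSV)
# red lid box and white strips near it
red=(((hsv[...,0]<6)|(hsv[...,0]>174))&(hsv[...,1]>150)).astype(np.uint8);red[:135]=0;red[215:]=0;red[:,:190]=0;red[:,285:]=0
print("red",cv2.minAreaRect(cv2.findNonZero(red)))
print("lid pred",[proj("top",W(p,np.array([x,y,75])/1e3)).round(1).tolist() for x,y in((60,88),(-60,88),(60,-88),(-60,-88))])
for v in (177,180): 
    print(v,"L",[J[v,u].tolist() for u in range(196,210,1)]);
for v in (172,175):
    print(v,"R",[J[v,u].tolist() for u in range(262,282,1)])
for s in(1,-1):
    for t in (0,.14,.36): 
        pp=p.copy();pp[4]=pp[5]=t;print(s,t,proj("top",W(pp,clip(pp,s,0))).round(1))
E
python3 chk.py
```

```text
red ((234.26773071289062, 177.5155029296875), (43.10431671142578, 68.18197631835938), 86.18592071533203)
lid pred [[201.5, 157.5], [203.3, 200.1], [265.2, 153.4], [268.6, 195.7]]
177 L [[147, 186, 200], [146, 185, 200], [145, 185, 199], [150, 187, 199], [168, 195, 199], [171, 196, 199], [171, 195, 198], [160, 184, 189], [100, 115, 141], [44, 55, 139], [42, 56, 188], [43, 56, 188], [42, 56, 188], [41, 55, 187]]
180 L [[146, 185, 200], [146, 185, 199], [146, 185, 200], [148, 186, 199], [160, 190, 198], [171, 196, 199], [170, 195, 198], [164, 188, 194], [123, 142, 165], [41, 53, 139], [43, 56, 188], [42, 56, 188], [39, 54, 187], [41, 55, 187]]
172 R [[41, 53, 163], [45, 58, 163], [89, 104, 167], [148, 169, 181], [148, 169, 180], [143, 164, 174], [114, 132, 141], [92, 114, 125], [105, 133, 146], [105, 133, 146], [106, 133, 146], [106, 133, 147], [105, 133, 147], [106, 134, 147], [106, 134, 146], [106, 133, 146], [105, 133, 146], [106, 133, 146], [106, 133, 146], [106, 134, 147]]
175 R [[41, 53, 163], [41, 52, 163], [81, 95, 167], [149, 170, 181], [148, 170, 180], [145, 167, 177], [128, 146, 156], [96, 117, 128], [105, 133, 146], [105, 133, 146], [105, 133, 146], [104, 133, 146], [105, 133, 146], [105, 133, 146], [105, 132, 146], [106, 134, 147], [106, 134, 147], [105, 133, 146], [105, 134, 146], [105, 134, 146]]
1 0 [200.  178.2]
1 0.14 [197.7 178.5]
1 0.36 [194.3 179. ]
-1 0 [269.1 173.7]
-1 0.14 [271.5 173.6]
-1 0.36 [274.9 173.7]
```

Both clip edges match the fully home prediction in the top view: left column about 199.7 against 200.0, right about 268.7 against 269.1. The lid was pressed to its stop and the hand is clear.

```bash
python3 -c "
from bench import r
print(r.hand_in())"
```

```text
the job is handed in; nothing more can be done
None
```

I handed in the job at about 20 s with the red tiffin's lid pressed to its stop, both clips home against the box, the box moved only a few millimetres, no bystander seen to have moved, and the hand clear; the hand-in returned no verdict.

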